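Find the working push-button box and tray it

ROBOT

A 6-joint arm with a two-finger parallel gripper is mounted at the origin on the work surface. World frame = base frame: x ahead of the robot, y to its left, z up, the work surface at z = 0. Lengths are in m, angles in rad, forces in N, time in s.
With the tool pointing down it reaches from about 0.425 to 0.95 m from the base axis. Payload 14.7 kg.
Tool frame: the origin (TCP) lies at the very end of the fingers, on their centre line; the grasp point (between the pads) lies 19 mm behind it; z points along the fingers, y is the line along which they close (so a half turn about z gives the same grasp; the last joint's range is limited). The gripper opens to 85 mm and grips with 20 to 120 N. Pads are 22 mm wide; open, the fingers measure 114 mm over their backs; the gripper's body (76 mm by 85 mm) begins 54 mm behind the grasp point. The pads swing forward as they close: fully open they stand 13 mm farther back than shut.
Start: joints at [-1.389, 0.48, 1.596, -0, 1.065, -0.047], TCP at [0.147, -0.633, 0.231] pointing down, gripper open.
Joint ranges: [-2.75, 2.75], [-0.82, 2.05], [0.23, 2.67], [-1.56, 4.7], [0.09, 2.69], [-2.92, 2.92]. Speed limits (rad/s): [1.89, 1.89, 2.39, 3.01, 3.01, 3.01].

INTERFACE

Orientations are given as [roll, pitch, yaw] about the fixed x, y, z axes, in that order (R = Rz(yaw) Ry(pitch) Rx(roll)).
In Python, from bench import arm gives the robot as it stands.
- The arm moves only by the tool drive_tool, never from a script. Its arguments are lists of equal length, an entry for each row: "hand": the closure, from 0 (fully open) to 1 (shut); "offset": the shift along the tool's x, y, z normalised to -1 to 1, where 1 is 0.2 m, a list of three; "twist": the turn about the tool's z normalised to -1 to 1, where 1 is 30 degrees. In form: {"hand": [hand, ...], "offset": [[dx, dy, dz], ...], "twist": [twist, ...]}. A call has 1 to 10 rows; each row shifts and turns the commanded pose from where the row before left it, along the tool's axes as they then stand; what a row does not reach is not made up. A row lasts 1/10 s, in which the tool goes at most 50 mm and 8.59 degrees, less where a joint would pass 70% of its speed; a pose out of reach is approached as far as the arm can. A call with a number of a shift or a turn outside -1 to 1 is refused whole. A call with a gripper value outside its range is refused whole. The fingers move at their own pace and stop on an object; "newtons" is the grip in N (left out, the last holds). Time passes only in rows, so rows that do not move let the fingers close. It gives the time, the measured TCP pose, the force, the opening and the grip force at its end, in the units of the state.
- arm.state(): the state, without advancing time (a new reading comes with each control period).
- arm.camera(name): name is "scene" or "top" or "wrist"; returns a dict with "frame" (480x640x3 uint8, red, green, blue), "depth" (480x640 float32, m along the optical axis (not along the pixel's ray), 0 where there is no reading), "intrinsics" (3x3 intrinsics, pixels), "R" (3x3) and "t" (3): a world point X has camera coordinates R X + t. Camera axes: x right, y down, z forward; pixel columns grow to the right and rows downward; lengths in m; the calibration is good to about 2 mm. A picture is of the moment at which its call begins.
- arm.job_done(): hands the job in; it is judged then, once.
The state is a dict: "clock": time; "joint_pos": joint angles; "qvel": joint speeds; "tau": joint torques, N m; "ee_pos": TCP position; "ee_rot": TCP orientation; "wrist_force": force on the tool from outside, world axes, zero at the start; "moment": the same for the moment, N m; "gripper_width": finger opening in m; "gripper_force": force on a finger pad.
Only numpy, scipy, OpenCV 4.12 (cv2) and the standard library are available. Lean on these libraries where they do the work, as an engineer would, in place of code of your own. Each camera call takes 0.05 s, during which the arm holds its last target. There are 200 camera calls.

TASK

Three push-button boxes that look alike have come back to the inspection bench, and only one still works: find it by pressing their buttons where they stand, pressing the working one fully down for a moment and letting it spring back, and never forcing a seized one. Then set the working box upright on the floor of the empty black tray and, as its final check, press its button fully down once more there for a moment and let it spring back. Leave the two seized boxes where they stand and the other things on the bench undisturbed.

Things in the scene. Friction and masses are not known exactly. Their poses are not given: they have to be found in the camera images.
- box_a: One of three push-button boxes alike to the eye: grey plastic box 72 (its x) x 54 (its y) x 50 high, loose, about 0.28 kg, with a steel collar (42 across, 5 high) and a black round button in the middle of its top. Origin: centre of its underside; z up. Room to grip it across its 54 mm width, well below the collar.
- box_a_top (a point): Centre of the top face of this box's round button (32 across): 65 above the box's underside when up; z up.
- box_a_button (a joint): Travel of this box's button, in m: 0 is up, growing as it is pressed. A working button goes fully down at 0.006 with about 6 N and springs back; a seized one stops dead within 0.002. Any of the three may be the working one.
- box_b: One of three push-button boxes alike to the eye: grey plastic box 72 (its x) x 54 (its y) x 50 high, loose, about 0.28 kg, with a steel collar (42 across, 5 high) and a black round button in the middle of its top. Origin: centre of its underside; z up. Room to grip it across its 54 mm width, well below the collar.
- box_b_top (a point): Centre of the top face of this box's round button (32 across): 65 above the box's underside when up; z up.
- box_b_button (a joint): Travel of this box's button, in m: 0 is up, growing as it is pressed. A working button goes fully down at 0.006 with about 6 N and springs back; a seized one stops dead within 0.002. Any of the three may be the working one.
- box_c: One of three push-button boxes alike to the eye: grey plastic box 72 (its x) x 54 (its y) x 50 high, loose, about 0.28 kg, with a steel collar (42 across, 5 high) and a black round button in the middle of its top. Origin: centre of its underside; z up. Room to grip it across its 54 mm width, well below the collar.
- box_c_top (a point): Centre of the top face of this box's round button (32 across): 65 above the box's underside when up; z up.
- box_c_button (a joint): Travel of this box's button, in m: 0 is up, growing as it is pressed. A working button goes fully down at 0.006 with about 6 N and springs back; a seized one stops dead within 0.002. Any of the three may be the working one.
- tray_empty_in (a point): Centre of the inner floor (4 above the bench) of the empty black tray: square, 146 outside, 138 inside, rim 36 above the bench (a 4 mm lip runs round it, 154 overall), fixed. x and y along its walls.
- tray_full: The other black tray, same size, fixed, with two green circuit boards in it: not for the box. Origin: centre of its underside.
- spool: Bystander: steel wire spool standing, 56 across, 44 high. Origin: centre of its underside.
- flux: Bystander: small white bottle, 42 across, 85 high. Origin: centre of its underside.
- dish: Bystander: shallow steel dish, 76 across, 28 high. Origin: centre of its underside.
- driver: Bystander: screwdriver lying, 170 long, about 30 high. Origin: underside, mid-length.
- mouse: Bystander: black computer mouse, 105 x 58 x 31 high. Origin: centre of its underside.
- marker: Bystander: marker pen lying along its x, 135 long, 14 thick. Origin: underside, near mid-length.
Things that resemble listed ones, but are neither listed nor needed, are in the scene too. Leave any brown look-alike of the part that bears tray_empty_in alone. Leave any blue or yellow look-alike of the box_c alone.

How it is judged:
On the way, in this order (a step that is already met when the one before it is completed fails the run):
1. the working button (the only one that can) is pressed fully down, over 5 of its 6 mm, with all three boxes upright within 30 mm of where they started (value of joint any of box_a_button, box_b_button, box_c_button above 0.005 m and distance of each of box_a, box_b, box_c from where it was at the start of the episode below 0.03 m and angle between each of box_a, box_b, box_c's own z axis and vertical below 0.12 rad), for 0.1 s.
2. the button has sprung back up (within 1 mm), the boxes still standing there (value of joint each of box_a_button, box_b_button, box_c_button below 0.001 m and distance of each of box_a, box_b, box_c from where it was at the start of the episode below 0.03 m and angle between each of box_a, box_b, box_c's own z axis and vertical below 0.12 rad), for 0.1 s.
3. the working box stands upright on the floor of the empty tray and its button is pressed fully down there (((horizontal distance between box_a and tray_empty_in below 0.06 m and z of box_a in the frame of tray_empty_in between -0.004 and 0.006 m and angle between box_a's own z axis and vertical below 0.12 rad and value of joint box_a_button above 0.005 m) or (horizontal distance between box_b and tray_empty_in below 0.06 m and z of box_b in the frame of tray_empty_in between -0.004 and 0.006 m and angle between box_b's own z axis and vertical below 0.12 rad and value of joint box_b_button above 0.005 m) or (horizontal distance between box_c and tray_empty_in below 0.06 m and z of box_c in the frame of tray_empty_in between -0.004 and 0.006 m and angle between box_c's own z axis and vertical below 0.12 rad and value of joint box_c_button above 0.005 m))), for 0.1 s.
At the end, for the whole second after the job is handed in: The working box stands upright (within 0.12 rad) and at rest on the floor of the empty tray (underside within 6 mm of it, centre within 60 mm of the tray's centre, so anywhere flat inside), its button up; both seized boxes stand upright within 30 mm of where they started, their buttons up (value of joint each of box_a_button, box_b_button, box_c_button below 0.001 m and ((horizontal distance between box_a and tray_empty_in below 0.06 m and z of box_a in the frame of tray_empty_in between -0.004 and 0.006 m and angle between box_a's own z axis and vertical below 0.12 rad and linear speed of box_a below 0.02 m/s and (distance of box_b from where it was at the start of the episode below 0.03 m and angle between box_b's own z axis and vertical below 0.12 rad) and (distance of box_c from where it was at the start of the episode below 0.03 m and angle between box_c's own z axis and vertical below 0.12 rad)) or (horizontal distance between box_b and tray_empty_in below 0.06 m and z of box_b in the frame of tray_empty_in between -0.004 and 0.006 m and angle between box_b's own z axis and vertical below 0.12 rad and linear speed of box_b below 0.02 m/s and (distance of box_a from where it was at the start of the episode below 0.03 m and angle between box_a's own z axis and vertical below 0.12 rad) and (distance of box_c from where it was at the start of the episode below 0.03 m and angle between box_c's own z axis and vertical below 0.12 rad)) or (horizontal distance between box_c and tray_empty_in below 0.06 m and z of box_c in the frame of tray_empty_in between -0.004 and 0.006 m and angle between box_c's own z axis and vertical below 0.12 rad and linear speed of box_c below 0.02 m/s and (distance of box_a from where it was at the start of the episode below 0.03 m and angle between box_a's own z axis and vertical below 0.12 rad) and (distance of box_b from where it was at the start of the episode below 0.03 m and angle between box_b's own z axis and vertical below 0.12 rad)))); the robot touches nothing.
It fails at once if a button is pressed with more than 60 N (contact force between the fingers and box_a_button_c0 above 60 N or contact force between the fingers and box_b_button_c0 above 60 N or contact force between the fingers and box_c_button_c0 above 60 N).
It fails at once if a bystander is shoved more than 40 mm (distance of any of spool, flux, dish, driver, mouse, marker from where it was at the start of the episode above 0.04 m).
It fails at once if the spool, bottle or dish is tipped over (angle between any of spool, flux, dish's own z axis and vertical above 0.6 rad).
It also fails if it takes over 62 s, if anything falls off the work surface, if the arm or the gripper's body presses on something with over 40 N, if the wrist force passes 120 N, or if a joint passes its speed limit or range.

## Working session

There is one attempt and no reset: what is moved stays moved. The work goes in short steps, Python scripts to look and compute and a tool call to move; the robot and the scene stay as the last step left them, time stands still between calls to the robot, and variables do not carry over. Pictures are saved under pics/ and viewed, at most 10 in all, crops included, and the job is handed in when it is done.

Besides the shell and the picture viewer there is one more tool, called after "Emit:" as name(argument=value, ...), one argument or row to a line, values as JSON. drive_tool: Moves the arm, as the interface text tells. Scaled input: -1 to 1 covers 0.2 m each way for a shift and 30 degrees each way for a turn. Its arguments: {"type":"object","properties":{"hand":{"type":"array"},"offset":{"type":"array"},"twist":{"type":"array"},"newtons":{"type":"number"}},"required":["hand","offset","twist"]}

```bash
mkdir -p pics; python3 - <<'E'
from bench import arm
import cv2,numpy as np
for n in("top","scene"):
    c=arm.camera(n); cv2.imwrite(f"pics/{n}0.png",c["frame"][:,:,::-1]); np.savez(f"{n}0.npz",**c)
    print(n,c["intrinsics"],c["R"],c["t"])
s=arm.state();print(s)
E
```

```text
top [[465.60065183   0.         324.46183433]
 [  0.         465.60065183 240.47232074]
 [  0.           0.           1.        ]] [[ 0.00830762 -0.99978811  0.01883403]
 [-0.99339647 -0.01040693 -0.1142591 ]
 [ 0.11443089 -0.01776044 -0.99327244]] [0.05133546 0.49210218 1.08834506]
scene [[541.11884484   0.         322.64689361]
 [  0.         541.11884484 239.31342079]
 [  0.           0.           1.        ]] [[ 0.56393682  0.82576785 -0.00909537]
 [ 0.63694224 -0.44194062 -0.63165898]
 [-0.52562329  0.35042253 -0.77519301]] [-0.32999825 -0.21223753  1.51310877]
{'clock': 0.1, 'joint_pos': array([-1.38860080e+00,  4.80751678e-01,  1.59678346e+00,  2.09984869e-05,
        1.06511651e+00, -4.65903971e-02]), 'qvel': array([-0.00012207, -0.00289539, -0.0002195 , -0.00047758,  0.00030785,
        0.0007692 ]), 'tau': array([ 2.07920944e-03, -9.52257657e+01, -4.31044936e+01,  3.07462471e-06,
        5.29204641e-03, -8.42658295e-06]), 'ee_pos': array([ 0.14738532, -0.63270334,  0.23075811]), 'ee_rot': array([-3.14053566e+00, -6.76610130e-05,  2.28775710e-01]), 'wrist_force': array([ 0.11647048, -0.15157909, -0.45926588]), 'moment': array([-0.01229919,  0.03291489,  0.01009979]), 'gripper_force': 0.0, 'gripper_width': 0.08558350493333464}
```

View pics/top0.png

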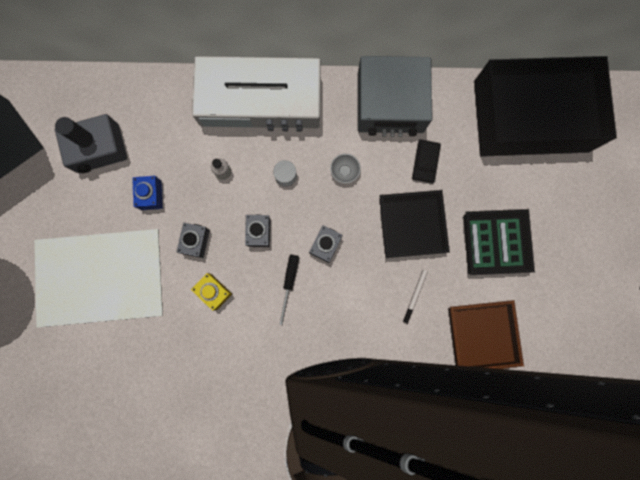

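View pics/scene0.png

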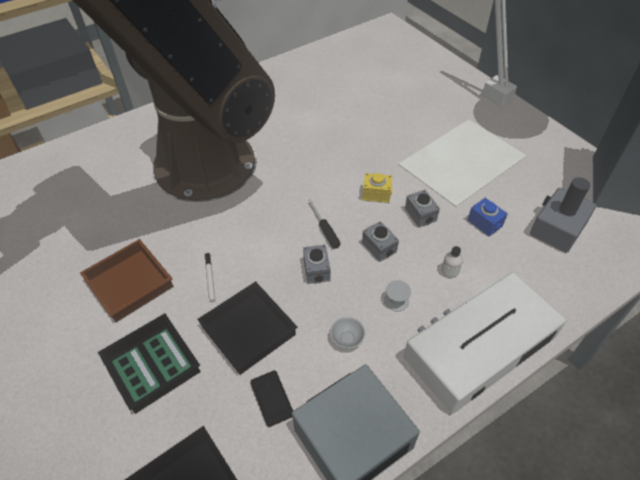

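Top view: grey boxes sit at (192,239), (257,231) and (325,243). Possible look-alikes are the blue box (147,192) and the yellow box (210,291). The empty black tray is at (414,224). The full tray (499,242, green boards) and the brown tray (486,335) are not for use. I'll measure these and take a close crop.

```bash
cat >h.py <<'E'
import numpy as np,cv2
def cloud(c):
    K=c["intrinsics"];v,u=np.mgrid[:480,:640];d=c["depth"]
    P=np.stack([(u-K[0,2])/K[0,0]*d,(v-K[1,2])/K[1,1]*d,d],-1)
    return (P-c["t"])@c["R"]
def rect(X,m):
    p=X[m][:,:2].astype(np.float32)*1000
    (cx,cy),(w,h),a=cv2.minAreaRect(p)
    if w<h: w,h,a=h,w,a+90
    return np.round([cx,cy,w,h,(a+90)%180-90],1)
E
python3 - <<'E'
from h import *
c=dict(np.load("top0.npz"));X=cloud(c)
def reg(u,v,r):
    m=np.zeros((480,640),bool);m[v-r:v+r,u-r:u+r]=1;return m&(c["depth"]>0)
print("bench z",np.median(X[reg(380,290,6)][:,2]))
for n,u,v in(("L",192,239),("M",257,231),("R",325,243)):
    m=reg(u,v,26);z=X[...,2]
    t=m&(z>.040);b=m&(z>.0585)
    print(n,"top",rect(X,t),"btn",rect(X,b),X[b].mean(0).round(4),b.sum(),np.median(z[b]))
m=reg(414,224,45);z=X[...,2];t=m&(z>.026);print("tray rim",rect(X,t),np.median(z[reg(414,224,15)]), np.percentile(z[t],90))
for n,u,v,r in(("spool",286,172,20),("flux",220,168,18),("dish",345,170,22),("driver",290,290,40),("mouse",426,160,25),("yellow",210,291,26),("blue",147,192,24)):
    m=reg(u,v,r)&(z>.012);print(n,rect(X,m),z[m].max().round(3))
i=c["frame"][170:320,130:460,::-1];cv2.imwrite("pics/crop.png",cv2.resize(i,None,fx=2.4,fy=2.4,interpolation=2))
E
```

```text
bench z -0.0006712622403559477
L top [489.1 369.3  71.7  54.7 -10.5] btn [489.  368.7  30.8  29.6 -11.4] [0.4889 0.3686 0.0642] 155 0.06403386911596924
M top [512.8 216.5  71.9  54.4   0.6] btn [513.5 216.1  30.8  30.4  61.8] [0.513  0.2165 0.0645] 150 0.06468659129098084
R top [483.   53.5  71.7  53.7 -26. ] btn [482.8  54.2  30.4  30.2  87.6] [0.4829 0.0541 0.0648] 147 0.06498142259402882
tray rim [ 534.9 -158.7  155.4  154.4  -84.5] 0.0036733019261978015 0.03819200562058344
spool [656.3 154.7  53.4  53.1   3. ] 0.05
flux [661.7 307.7  40.5  38.2 -42.6] 0.089
dish [671.3   7.3  73.8  72.5  87.5] 0.033
driver [399.4 130.  208.4  86.5 -37.4] 0.058
mouse [ 700.3 -173.4  107.1  104.1  -10.1] 0.038
yellow [367.9 321.1  73.1  54.9  48.3] 0.071
blue [603.  483.4  73.5  56.    5.4] 0.069
```

View pics/crop.png

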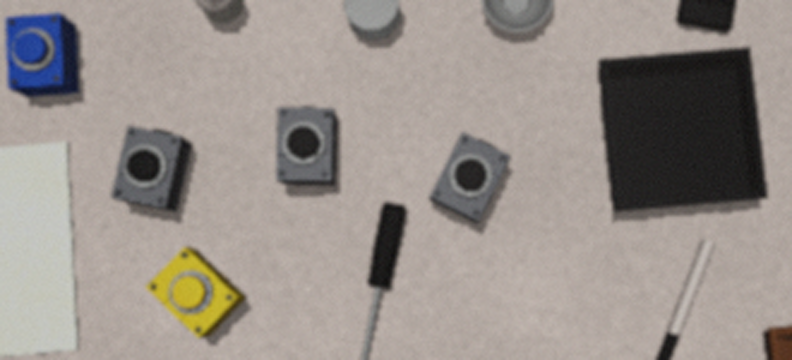

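The crop confirms three plain grey boxes with black buttons; in the top picture the blue and yellow ones are set apart. The empty black tray is at roughly (0.535,-0.159), rotated about 5.5°. All sizes and heights match the description. Next I move with the gripper shut and yaw brought to 0.

Emit:
drive_tool(
  hand=[1,1,1,1,1,1,1,1,1,1],
  offset=[
    [0,0,0],
    [0,0,0],
    [0.15,-0.19,0],
    [0.15,-0.19,0],
    [0.15,-0.19,0],
    [0.15,-0.19,0],
    [0.15,-0.19,0],
    [0.15,-0.19,0],
    [0.15,-0.19,0],
    [0.15,-0.19,0],
  ],
  twist=[0.22,0.217,0,0,0,0,0,0,0,0],
)

```text
clock: 1.1
ee_pos: [0.3882, -0.3273, 0.2312]
ee_rot: [-3.141, 0.0, -0.0]
wrist_force: [0.5, -1.8, 0.2]
gripper_width: -0.0005
gripper_force: 0.0
```

Emit:
drive_tool(
  hand=[1,1,1,1,1,1,1,1,1,1],
  offset=[
    [0.053,-0.212,0.073],
    [0.053,-0.212,0.073],
    [0.053,-0.212,0.073],
    [0.053,-0.212,0.073],
    [0.053,-0.212,0.073],
    [0.053,-0.212,0.073],
    [0.053,-0.212,0.073],
    [0.053,-0.212,0.073],
    [0.053,-0.212,0.073],
    [0,0,0],
  ],
  twist=[0,0,0,0,0,0,0,0,0,0],
)

```text
clock: 2.1
ee_pos: [0.483, 0.0567, 0.0983]
ee_rot: [-3.141, 0.001, 0.004]
wrist_force: [-0.1, -0.7, -0.0]
gripper_width: 0.0001
gripper_force: 0.0
```

Emit:
drive_tool(
  hand=[1,1,1,1,1,1,1,1],
  offset=[
    [0,0.01,0.06],
    [0,0,0.06],
    [0,0,0.01],
    [0,0,0.01],
    [0,0,0.005],
    [0,0,0.005],
    [0,0,0.005],
    [0,0,0],
  ],
  twist=[0,0,0,0,0,0,0,0],
)

```text
clock: 2.9
ee_pos: [0.4829, 0.0505, 0.069]
ee_rot: [-3.142, -0.0, -0.0]
wrist_force: [-0.6, -0.0, -0.0]
gripper_width: -0.0004
gripper_force: 0.0
```

Emit:
drive_tool(
  hand=[1,1,1,1,1],
  offset=[
    [0,-0.015,0.005],
    [0,0,0.005],
    [0,0,0.005],
    [0,0,0.005],
    [0,0,0],
  ],
  twist=[0,0,0,0,0],
)

```text
clock: 3.4
ee_pos: [0.4828, 0.0536, 0.0648]
ee_rot: [-3.142, 0.0, -0.0]
wrist_force: [0.4, 1.2, 1.6]
gripper_width: 0.0005
gripper_force: 0.9
```

Contact at about 0.065, as predicted. Continuing gently.

Emit:
drive_tool(
  hand=[1,1,1],
  offset=[
    [0,0,0.005],
    [0,0,0.005],
    [0,0,0],
  ],
  twist=[0,0,0],
)

```text
clock: 3.7
ee_pos: [0.483, 0.0536, 0.064]
ee_rot: [-3.141, -0.001, -0.0]
wrist_force: [-7.1, 1.2, 32.1]
gripper_width: -0.0001
gripper_force: 16.0
```

R reads 32 N after 1 mm of travel, so it is seized. Lift off and go to M.

Emit:
drive_tool(
  hand=[1,1,1,1,1,1,1,1,1,1],
  offset=[
    [0,0,-0.02],
    [0,0,-0.16],
    [0.038,-0.204,0],
    [0.038,-0.204,0],
    [0.037,-0.204,0],
    [0.037,-0.203,0],
    [0,0,0],
    [0,0,0.1],
    [0,0,0.04],
    [0,0,0],
  ],
  twist=[0,0,0,0,0,0,0,0,0,0],
)

```text
clock: 4.7
ee_pos: [0.5118, 0.2158, 0.0698]
ee_rot: [3.141, 0.002, -0.0]
wrist_force: [0.4, 0.3, 0.0]
gripper_width: 0.0003
gripper_force: 0.0
```

Emit:
drive_tool(
  hand=[1,1,1,1,1,1],
  offset=[
    [0,0,0.01],
    [0,0,0.01],
    [0,0,0.005],
    [0,0,0.005],
    [0,0,0.005],
    [0,0,0],
  ],
  twist=[0,0,0,0,0,0],
)

```text
clock: 5.3
ee_pos: [0.5131, 0.2165, 0.0642]
ee_rot: [-3.142, -0.0, -0.0]
wrist_force: [-0.4, -1.8, 4.0]
gripper_width: 0.0004
gripper_force: 2.3
```

Emit:
drive_tool(
  hand=[1,1,1],
  offset=[
    [0,0,0.005],
    [0,0,0],
    [0,0,0],
  ],
  twist=[0,0,0],
)

```text
clock: 5.6
ee_pos: [0.5132, 0.2166, 0.0641]
ee_rot: [-3.141, -0.001, 0.0]
wrist_force: [-4.5, -3.5, 23.6]
gripper_width: 0.0003
gripper_force: 11.6
```

M stiffens at once as well (24 N with almost no travel), so it is seized. On to L.

Emit:
drive_tool(
  hand=[1,1,1,1,1,1,1,1,1,1],
  offset=[
    [0,0,-0.02],
    [0,0,-0.16],
    [-0.03,-0.19,0],
    [-0.03,-0.19,0],
    [-0.03,-0.19,0],
    [-0.03,-0.19,0],
    [0,0,0],
    [0,0,0.1],
    [0,0,0.04],
    [0,0,0],
  ],
  twist=[0,0,0,0,0,0,0,0,0,0],
)

```text
clock: 6.6
ee_pos: [0.4881, 0.3676, 0.0698]
ee_rot: [3.14, 0.002, -0.0]
wrist_force: [-0.0, -0.3, 0.2]
gripper_width: 0.0001
gripper_force: 0.0
```

Emit:
drive_tool(
  hand=[1,1,1,1,1,1],
  offset=[
    [0,0,0.01],
    [0,0,0.01],
    [0,0,0.005],
    [0,0,0.005],
    [0,0,0.005],
    [0,0,0],
  ],
  twist=[0,0,0,0,0,0],
)

```text
clock: 7.2
ee_pos: [0.489, 0.3686, 0.064]
ee_rot: [-3.141, -0.0, 0.0]
wrist_force: [0.3, -1.3, 2.6]
gripper_width: -0.0001
gripper_force: 1.2
```

Emit:
drive_tool(
  hand=[1,1,1],
  offset=[
    [0,0,0.005],
    [0,0,0],
    [0,0,0],
  ],
  twist=[0,0,0],
)

```text
clock: 7.5
ee_pos: [0.489, 0.3686, 0.063]
ee_rot: [-3.141, -0.0, -0.0]
wrist_force: [2.6, -2.1, 3.1]
gripper_width: 0.0002
gripper_force: 1.5
```

L gives only 3 N and travels, so it is the working box. Press it fully: about 4 mm more.

Emit:
drive_tool(
  hand=[1,1,1,1,1,1],
  offset=[
    [0,0,0.005],
    [0,0,0.005],
    [0,0,0.005],
    [0,0,0.003],
    [0,0,0],
    [0,0,0],
  ],
  twist=[0,0,0,0,0,0],
)

```text
clock: 8.1
ee_pos: [0.489, 0.3686, 0.0593]
ee_rot: [-3.141, -0.0, 0.0]
wrist_force: [2.5, -2.1, 5.4]
gripper_width: -0.0003
gripper_force: 2.8
```

Emit:
drive_tool(
  hand=[1,1,1,1],
  offset=[
    [0,0,0.003],
    [0,0,0.002],
    [0,0,0],
    [0,0,0],
  ],
  twist=[0,0,0,0],
)

```text
clock: 8.5
ee_pos: [0.4891, 0.3686, 0.0589]
ee_rot: [-3.141, -0.001, -0.0]
wrist_force: [0.2, -3.3, 15.3]
gripper_width: 0.0
gripper_force: 7.5
```

Bottomed at 15 N and held. Release, rise, open, and align to the box's yaw of -10.5°.

Emit:
drive_tool(
  hand=[1,1,1,1,0,0,0,0,0,0],
  offset=[
    [0,0,-0.03],
    [0,0,-0.1],
    [0,0,-0.2],
    [0,0,-0.03],
    [0,0,0],
    [0,0,0],
    [0,0,0],
    [0,0,0],
    [0,0,0],
    [0,0,0],
  ],
  twist=[0,0,0,0,0.18,0.17,0,0,0,0],
)

```text
clock: 9.5
ee_pos: [0.4888, 0.3685, 0.1301]
ee_rot: [3.141, 0.0, -0.182]
wrist_force: [0.4, -0.3, 0.0]
gripper_width: 0.0847
gripper_force: 0.0
```

```bash
python3 - <<'E'
from h import *
from bench import arm
s=arm.state();print(s["ee_pos"],s["ee_rot"],s["gripper_width"],s["joint_pos"].round(2))
c=arm.camera("wrist");cv2.imwrite("pics/w1.png",c["frame"][:,:,::-1])
X=cloud(c);z=X[...,2];d=c["depth"]
near=(np.hypot(X[...,0]-.489,X[...,1]-.369)<.05)&(d>0)
t=near&(z>.042)&(z<.072);b=near&(z>.0595)&(z<.072)
print(rect(X,t),rect(X,b),z[b].mean(),t.sum())
E
```

```text
[0.48876009 0.36847743 0.13007715] [ 3.14135955e+00  2.59513544e-04 -1.81964360e-01] 0.08472856201157929 [0.6  0.54 1.78 0.   0.82 2.35]
[489.5 368.5  72.4  54.2 -10.6] [490.  368.4  31.1  30.8 -36.3] 0.0628020072563426 8247
```

View pics/w1.png

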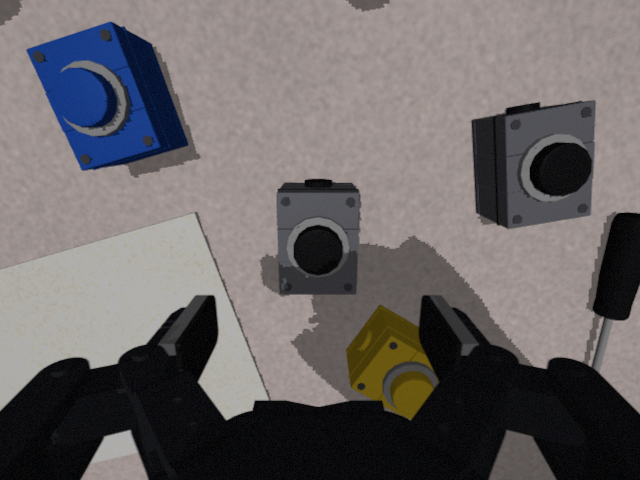

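The wrist view shows the grey box centred between the fingers at (318,250), aligned and with its button up. The yellow box lies clear of the finger paths. Descend and grip.

Emit:
drive_tool(
  hand=[0,0,0,0,0,0],
  offset=[
    [0,0,0.15],
    [0,0,0.15],
    [0,0,0.15],
    [0,0,0.1],
    [0,0,0.05],
    [0,0,0],
  ],
  twist=[0,0,0,0,0,0],
)

```text
clock: 10.15
ee_pos: [0.4882, 0.3681, 0.0092]
ee_rot: [3.14, 0.001, -0.183]
wrist_force: [0.2, -1.2, 0.8]
gripper_width: 0.0852
gripper_force: 0.0
```

Emit:
drive_tool(
  hand=[1,1,1,1,1,1,1],
  newtons=35,
  offset=[
    [0,0,0],
    [0,0,0],
    [0,0,0],
    [0,0,0],
    [0,0,0],
    [0,0,0],
    [0,0,0],
  ],
  twist=[0,0,0,0,0,0,0],
)

```text
clock: 10.85
ee_pos: [0.4896, 0.369, 0.0116]
ee_rot: [-3.14, -0.001, -0.183]
wrist_force: [-0.5, -0.6, 6.8]
gripper_width: 0.0534
gripper_force: 37.8
```

Emit:
drive_tool(
  hand=[1,1,1,1,1,1,1],
  offset=[
    [0,0,-0.1],
    [0,0,-0.2],
    [0,0,-0.2],
    [0,0,-0.15],
    [0,0,0],
    [0,0,0],
    [0,0,0],
  ],
  twist=[0,0,0,0,-0.267,-0.267,0],
)

```text
clock: 11.55
ee_pos: [0.4889, 0.3686, 0.1412]
ee_rot: [-3.141, -0.001, 0.099]
wrist_force: [0.1, 0.3, -2.7]
gripper_width: 0.0537
gripper_force: 38.5
```

Emit:
drive_tool(
  hand=[1,1,1,1,1,1,1,1,1,1],
  offset=[
    [0,0.15,0],
    [0,0.2,0],
    [0,0.2,0],
    [0,0.2,0],
    [0,0.2,0],
    [0,0.2,0],
    [0,0.2,0],
    [0,0.2,0],
    [0,0.2,0],
    [0,0.2,0],
  ],
  twist=[0,0,0,0,0,0,0,0,0,0],
)

```text
clock: 12.55
ee_pos: [0.5262, -0.0213, 0.1405]
ee_rot: [3.142, -0.0, 0.091]
wrist_force: [1.3, -0.4, -3.3]
gripper_width: 0.0537
gripper_force: 38.6
```

Emit:
drive_tool(
  hand=[1,1,1,1,1,1,1],
  offset=[
    [-0.02,0.2,0],
    [0,0.2,0],
    [0,0.2,0],
    [0,0.1,0],
    [0,0,0],
    [0,0,0],
    [0,0,0],
  ],
  twist=[0,0,0,0,0,0,0],
)

```text
clock: 13.25
ee_pos: [0.5356, -0.1586, 0.1403]
ee_rot: [-3.141, 0.0, 0.095]
wrist_force: [-0.4, -0.3, -3.8]
gripper_width: 0.0537
gripper_force: 38.6
```

```bash
python3 - <<'E'
from h import *
from bench import arm
s=arm.state();print(s["ee_pos"],s["ee_rot"],s["gripper_width"],s["wrist_force"].round(1))
c=arm.camera("scene");cv2.imwrite("pics/s2.png",c["frame"][:,:,::-1])
E
```

```text
[ 0.53555436 -0.15855142  0.140264  ] [-3.14123950e+00  4.34487514e-04  9.49517719e-02] 0.05372260849814502 [-0.4 -0.3 -3.8]
```

View pics/s2.png

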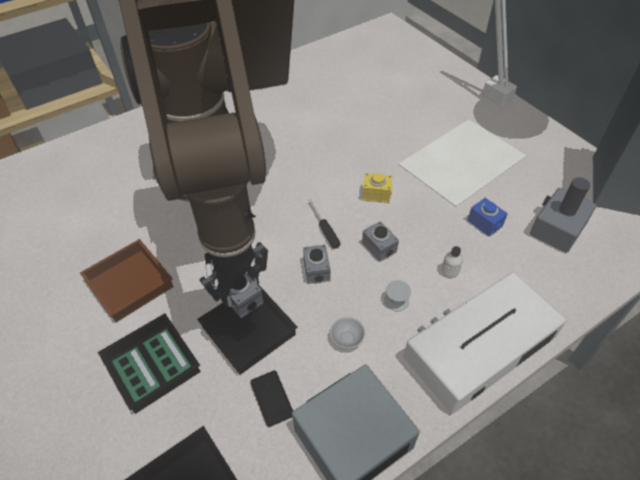

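The scene view shows the box held at (242,295) above the empty tray, with everything else in place. Lower it.

Emit:
drive_tool(
  hand=[1,1,1,1,1,1,1],
  offset=[
    [0,0,0.2],
    [0,0,0.2],
    [0,0,0.15],
    [0,0,0.05],
    [0,0,0.01],
    [0,0,0.005],
    [0,0,0],
  ],
  twist=[0,0,0,0,0,0,0],
)

```text
clock: 14.0
ee_pos: [0.5368, -0.1595, 0.0186]
ee_rot: [3.141, -0.002, 0.096]
wrist_force: [0.8, -0.0, -2.2]
gripper_width: 0.0535
gripper_force: 38.5
```

Emit:
drive_tool(
  hand=[1,1,1],
  offset=[
    [0,0,0.005],
    [0,0,0],
    [0,0,0],
  ],
  twist=[0,0,0],
)

```text
clock: 14.3
ee_pos: [0.5361, -0.1595, 0.0168]
ee_rot: [3.141, -0.001, 0.096]
wrist_force: [0.5, -0.0, -3.4]
gripper_width: 0.0534
gripper_force: 38.5
```

Emit:
drive_tool(
  hand=[1,1,1,1],
  offset=[
    [0,0,0.005],
    [0,0,0.003],
    [0,0,0],
    [0,0,0],
  ],
  twist=[0,0,0,0],
)

```text
clock: 14.7
ee_pos: [0.536, -0.1595, 0.0156]
ee_rot: [3.141, -0.001, 0.096]
wrist_force: [-4.9, 0.6, 18.4]
gripper_width: 0.0536
gripper_force: 41.0
```

Seated on the floor. Open, rise straight up, and shut the fingers.

Emit:
drive_tool(
  hand=[0.12,0.12,0.12,0.12,0.12,0.12],
  offset=[
    [0,0,0],
    [0,0,0],
    [0,0,0],
    [0,0,0],
    [0,0,0],
    [0,0,0],
  ],
  twist=[0,0,0,0,0,0],
)

```text
clock: 15.3
ee_pos: [0.5359, -0.1594, 0.0146]
ee_rot: [-3.142, 0.0, 0.096]
wrist_force: [0.2, -0.2, -0.2]
gripper_width: 0.0749
gripper_force: 0.0
```

Emit:
drive_tool(
  hand=[0.12,0.12,0.12,0.12,1,1,1,1,1,1],
  offset=[
    [0,0,-0.1],
    [0,0,-0.2],
    [0,0,-0.2],
    [0,0,-0.1],
    [0,0,0],
    [0,0,0],
    [0,0,0],
    [0,0,0],
    [0,0,0],
    [0,0,0],
  ],
  twist=[0,0,0,0,0,0,0,0,0,0],
)

```text
clock: 16.3
ee_pos: [0.5356, -0.1593, 0.1341]
ee_rot: [-3.141, 0.001, 0.096]
wrist_force: [0.7, -0.1, 0.1]
gripper_width: 0.0002
gripper_force: 0.0
```

```bash
python3 - <<'E'
from h import *
from bench import arm
s=arm.state();print(s["ee_pos"],s["gripper_width"])
c=arm.camera("wrist");cv2.imwrite("pics/w3.png",c["frame"][:,:,::-1])
X=cloud(c);z=X[...,2];d=c["depth"]
near=(np.hypot(X[...,0]-.536,X[...,1]+.159)<.05)&(d>0)
t=near&(z>.045)&(z<.076);b=near&(z>.0635)&(z<.076)
print(rect(X,t),rect(X,b),np.median(z[b]),t.sum(),b.sum())
E
```

```text
[ 0.53558523 -0.15929663  0.1341033 ] 0.0002019594164010881
[ 536.2 -159.8   72.4   54.1    5.4] [ 536.6 -159.7   31.3   30.8    6.9] 0.06688433983372503 7829 1829
```

View pics/w3.png

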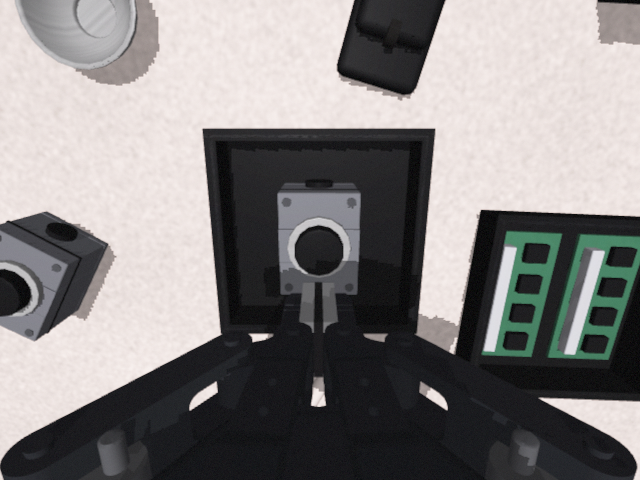

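The box stands flat and square in the tray centre, with its button at (319,248) right under the tool. Now the final press: the top should be at about 0.069 and the bottom of travel at about 0.063.

Emit:
drive_tool(
  hand=[1,1,1,1,1,1,1,1,1,1],
  offset=[
    [0,0,0.15],
    [0,0,0.1],
    [0,0,0.05],
    [0,0,0.02],
    [0,0,0.005],
    [0,0,0.005],
    [0,0,0.005],
    [0,0,0.005],
    [0,0,0.005],
    [0,0,0],
  ],
  twist=[0,0,0,0,0,0,0,0,0,0],
)

```text
clock: 17.35
ee_pos: [0.5363, -0.1595, 0.066]
ee_rot: [3.141, -0.001, 0.096]
wrist_force: [1.6, -0.5, 3.7]
gripper_width: 0.0003
gripper_force: 1.9
```

Emit:
drive_tool(
  hand=[1,1,1,1],
  offset=[
    [0,0,0.005],
    [0,0,0.003],
    [0,0,0],
    [0,0,0],
  ],
  twist=[0,0,0,0],
)

```text
clock: 17.75
ee_pos: [0.5363, -0.1595, 0.0642]
ee_rot: [3.141, -0.001, 0.096]
wrist_force: [3.8, -1.3, 4.5]
gripper_width: -0.0
gripper_force: 2.5
```

Emit:
drive_tool(
  hand=[1,1,1,1,1],
  offset=[
    [0,0,0.004],
    [0,0,0.003],
    [0,0,0.002],
    [0,0,0],
    [0,0,0],
  ],
  twist=[0,0,0,0,0],
)

```text
clock: 18.25
ee_pos: [0.5363, -0.1596, 0.0629]
ee_rot: [3.141, -0.001, 0.096]
wrist_force: [1.0, -0.6, 14.0]
gripper_width: 0.0
gripper_force: 7.2
```

Bottomed at 14 N, 6 mm down, and held. Release and rise.

Emit:
drive_tool(
  hand=[1,1,1,1,1,1,1,1,1],
  offset=[
    [0,0,0],
    [0,0,-0.03],
    [0,0,-0.1],
    [0,0,-0.2],
    [0,0,-0.2],
    [0,0,-0.2],
    [0,0,0],
    [0,0,0],
    [0,0,0],
  ],
  twist=[0,0,0,0,0,0,0,0,0],
)

```text
clock: 19.15
ee_pos: [0.5348, -0.159, 0.2071]
ee_rot: [-3.141, 0.002, 0.096]
wrist_force: [-0.3, -0.1, 0.0]
gripper_width: -0.0001
gripper_force: 0.0
```

```bash
python3 - <<'E'
from h import *
from bench import arm
c=arm.camera("wrist")
X=cloud(c);z=X[...,2];d=c["depth"]
near=(np.hypot(X[...,0]-.536,X[...,1]+.159)<.05)&(d>0)
t=near&(z>.045)&(z<.08);b=near&(z>.0635)&(z<.08)
print(arm.state()["ee_pos"],rect(X,t),rect(X,b),np.median(z[b]))
c=arm.camera("scene");cv2.imwrite("pics/s4.png",c["frame"][:,:,::-1])
E
```

```text
[ 0.53476982 -0.15900655  0.20691292] [ 536.4 -159.9   71.7   54.     5.4] [ 536.4 -160.    31.    31.    35. ] 0.06689367456632264
```

View pics/s4.png

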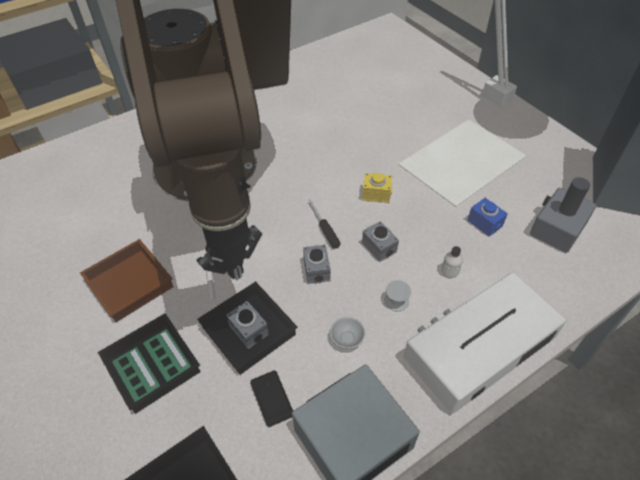

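The box stands in the tray at (248,322) with its button up at the same height as before the press. The seized boxes (317,262) and (381,240) haven't moved, and the arm is clear of everything.

```bash
python3 -c "
from bench import arm
print(arm.job_done())"
```

```text
the job is handed in; nothing more can be done
None
```

The job is handed in, with no verdict returned: the working box (leftmost in the top view) stands upright in the empty tray and was pressed fully both on the bench and there, its button back up; the two seized boxes stand where they were and nothing else looked moved.

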